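Seat the pitch gauge in the stool spindle's thread

ROBOT

A 7-joint arm with a two-finger parallel gripper is mounted at the origin on a cart in front of the work surface, level with it; the furniture and walls round the work are solid. World frame = base frame: x ahead of the robot, y to its left, z up, the work surface at z = 0. Lengths are in m, angles in rad, forces in N, time in s.
With the tool pointing down it reaches from about 0.425 to 0.875 m from the base axis. Payload 4.7 kg.
Tool frame: the origin (TCP) lies at the very end of the fingers, on their centre line; the grasp point (between the pads) lies behind it (ctrl.tcp_to_grasp is the y of the grasp point in the tool frame, in m); y points along the fingers, x is the direction in which the jaws open and shut, and the axes are right-handed (so a half turn about y gives the same grasp; the last joint's range is limited). The gripper opens to 87 mm and grips with 3 to 60 N. Pads are 19 mm wide; open, the fingers measure 117 mm over their backs; the gripper's body (75 mm by 190 mm) begins 51 mm behind the grasp point.
Start: joints at [-1.13, 0.321, -0.07, 1.45, 0.023, 1.371, -0.057], TCP at [0.269, 0.592, 0.223] pointing down, gripper open.
Joint ranges: [-2.86, 2.86], [-0.3, 2.09], [-1.38, 1.24], [0.06, 2.45], [-1.56, 4.7], [0.09, 2.05], [-2.69, 2.69]. Speed limits (rad/s): [2.57, 2.57, 3.14, 3.14, 3.14, 3.14, 3.14].

INTERFACE

Orientations are given as a rotation vector (axis times angle).
In Python, from bench import ctrl, get_image, workorder gives the robot as it stands.
- The arm moves only by the tool drive_tool, never from a script. Its argument "increments" is text: rows parted by semicolons, each of 5 numbers parted by spaces: the shift along the tool's x, y, z in mm, then the turn about the tool's y in degrees, then the closure in counts, from 0 (fully open) to 255 (shut). In form: tx ty tz yaw fingers; .... A call has 1 to 20 rows; each row shifts and turns the commanded pose from where the row before left it, along the tool's axes as they then stand; what a row does not reach is not made up. A row lasts 1/8 s, in which the tool goes at most 62.5 mm and 10.7 degrees, less where a joint would pass 70% of its speed; a pose out of reach is approached as far as the arm can. A call is refused whole if a number of a shift passes 62.5 or a number of a turn 10.7, either way. A call with a gripper value outside its range is refused whole. The fingers move at their own pace and stop on an object; "squeeze" is the grip in N (left out, the last holds). Time passes only in rows, so rows that do not move let the fingers close. It gives the time, the measured TCP pose, the force and the opening at its end, in the units of the state.
- ctrl.get_state(): the state, without advancing time (a new reading comes with each control period).
- get_image(name): name is "scene" or "top" or "wrist"; returns a dict with "img" (384x512x3 uint8, red, green, blue), "mtx" (3x3 intrinsics, pixels), "k1" (the pictures are not rectified: a ray, as slopes to the right and down, at radius r is drawn at 1 + k1 r^2 times it, then the intrinsics apply), "camera_from_world" (4x4, takes a point from world to camera coordinates). Camera axes: x right, y up, looking along -z (the intrinsics and any distortion apply to the point x, -y, -z); pixel columns grow to the right and rows downward; lengths in m; the calibration is good to about 2 mm. A picture is of the moment at which its call begins. There is no depth.
- workorder.close_job(): hands the job in, once; it reports no verdict.
The state is a dict: "time": time; "joint_positions": joint angles; "qd": joint speeds; "joint_torque": joint torques, N m; "position": TCP position; "tool_rot": TCP orientation; "ft_force": force on the tool from outside, world axes, zero at the start; "torque": the same for the moment, N m; "grip_width": opening from 0.0 (shut) to 1.0 (fully open).
Only numpy, scipy, OpenCV 4.12 (cv2) and the standard library are available. Lean on these libraries where they do the work, as an engineer would, in place of code of your own. Each camera call takes 0.05 s, during which the arm holds its last target.

TASK

Check the thread of the office-stool spindle with the blue pitch gauge: set the gauge astride the spindle near the middle of its thread, feel gently along the spindle until the teeth drop fully into the grooves, and press it down lightly (around 10 N, never more than 30 N on the spindle) for about a second so that it sits flat along its whole length. Then let go and leave it sitting there; do not disturb the yellow gauge or the other things on the desk.

Things in the scene. Friction and masses are not known exactly. Their poses are not given: they have to be found in the camera images.
- blue_gauge_grip (a point): Blue pitch gauge: centre of the black rubber grip tab on its top, 12 mm thick (x), 44 mm long (y), 26 mm high, to be pinched across x from above. 69 mm above the gauge's feet, 47 mm above its tooth tips. x across the leaf, y along it, z up; both ways round are equal. 
- blue_gauge_end_a (a point): point on the blue gauge at tooth-tip level, 30 mm from its middle towards its +y end, 22 mm above the feet
- blue_gauge_end_b (a point): the same point 30 mm towards its -y end
- spindle_mid (a point): middle of the spindle's axis, 40 mm above the desk; x across, y along the spindle, z up. Steel core 26 mm in diameter with one coarse right-hand square thread from y = -64 to +64 mm: pitch 16 mm, ridge 10 mm wide, flat-topped, groove 6 mm, 37 mm over the crests. It stands turned to an unknown angle, so where along y the grooves lie on top is not given: it must be felt for.
- holder: fixed rigid holder with the spindle, which turns only very stiffly: dark wood base 70 x 210 x 12 mm, grey bearing blocks 44 x 18 mm, 58 mm high, at y = +85 and -85 mm. Origin on the desk under its middle, axes as spindle_mid. Gauge tooth tips stand 18.5 mm above the axis on the crests (not seated), 13 mm when home on the core; about 1 mm play either way along y in the grooves.
- blue_gauge: blue gauge, 82 mm high, 0.11 to 0.23 kg, upright on four brass feet; origin between them at desk level. Leaf 6 mm thick (x), 76 mm long (y), with four teeth below, 3 mm wide (y), 8 mm long, 16 mm pitch, even about the middle. At y = +34 and -34 mm two-legged yokes straddle the spindle: legs 43 mm apart inside, 66 mm over the feet, reaching 22 mm below the tooth tips.
- yellow_gauge_grip (a point): Yellow pitch gauge: centre of the black rubber grip tab on its top, 12 mm thick (x), 44 mm long (y), 26 mm high, to be pinched across x from above. 69 mm above the gauge's feet, 47 mm above its tooth tips. x across the leaf, y along it, z up; both ways round are equal. Five teeth at the wrong pitch, 10 mm; else as the blue one. Leave it alone.
- phone: black phone lying on the desk, 149 x 73 x 8 mm, bystander
- mouse: black and blue mouse, 104 x 53 x 38 mm, bystander
- sticky_notes: yellow sticky-note pad, 78 x 78 x 10 mm, bystander
- eraser: blue and white eraser, 46 x 21 x 12 mm, bystander
Not all that is in view belongs to the job. Several things have the shape of the blue_gauge; the one meant has the colours described above.

How it is judged:
On the way, in this order (a step that is already met when the one before it is completed fails the run):
1. the blue gauge is lifted clear of the desk (height (world z) of blue_gauge_grip above 0.11 m), for 0.1 s.
2. the blue gauge is fully in the grooves, flat, and pressed onto the spindle with more than 4 N for half a second (z of blue_gauge_end_a in the frame of spindle_mid between 0.01 and 0.0155 m and z of blue_gauge_end_b in the frame of spindle_mid between 0.01 and 0.0155 m and angle between the y axis of blue_gauge_grip and the y axis of spindle_mid, either way round below 0.08 rad and angle between blue_gauge_grip's own z axis and vertical below 0.2 rad and horizontal distance between blue_gauge_grip and spindle_mid below 0.026 m and contact force between blue_gauge and holder above 4 N), for 0.5 s.
At the end, for the whole second after the job is handed in: The blue gauge is left at rest astride the spindle: both end points 10 to 15.5 mm above the spindle's axis (home on the core is 13), along the spindle within 0.08 rad, upright within 0.2 rad, its middle within 26 mm of the spindle's middle (z of blue_gauge_end_a in the frame of spindle_mid between 0.01 and 0.0155 m and z of blue_gauge_end_b in the frame of spindle_mid between 0.01 and 0.0155 m and angle between the y axis of blue_gauge_grip and the y axis of spindle_mid, either way round below 0.08 rad and angle between blue_gauge_grip's own z axis and vertical below 0.2 rad and horizontal distance between blue_gauge_grip and spindle_mid below 0.026 m and linear speed of blue_gauge below 0.02 m/s); the robot touches nothing.
It fails at once if the gauge bears on the spindle or holder with more than 30 N (contact force between blue_gauge and holder above 30 N).
It fails at once if the yellow gauge or another bystander is moved more than 15 mm (distance of any of phone, mouse, sticky_notes, eraser, yellow_gauge_grip from where it was at the start of the episode above 0.015 m).
It also fails if it takes over 61 s, if anything falls off the work surface, if the arm or the gripper's body presses on something with over 40 N, if the wrist force passes 120 N, or if a joint passes its speed limit or range.

## Working session

There is one attempt and no reset: what is moved stays moved. The work goes in short steps, Python scripts to look and compute and a tool call to move; the robot and the scene stay as the last step left them, time stands still between calls to the robot, and variables do not carry over. Pictures are saved under pics/ and viewed, and the job is handed in when it is done.

Besides the shell and the picture viewer there is one more tool, called after "Emit:" by a JSON object that holds its "api" and its "payload". drive_tool: Moves the arm, as the interface text tells. Its arguments: {"type":"object","properties":{"increments":{"type":"string"},"squeeze":{"type":"number"}},"required":["increments"]}

```bash
mkdir -p pics; ls; cat > h.py <<'E'
import numpy as np, cv2
from bench import ctrl, get_image, workorder
from scipy.spatial.transform import Rotation as R
def snap(n,f):
    d=get_image(n); cv2.imwrite('pics/'+f+'.png',cv2.cvtColor(d['img'],cv2.COLOR_RGB2BGR)); 
    np.savez('pics/'+f+'.npz',**{k:np.array(v) for k,v in d.items()}); return d
def load(f): return dict(np.load('pics/'+f+'.npz'))
def ray(d,u,v):
    M=d['mtx']; k=float(d['k1']); xd=(u-M[0,2])/M[0,0]; yd=(v-M[1,2])/M[1,1]
    x,y=xd,yd
    for _ in range(30):
        s=1+k*(x*x+y*y); x,y=xd/s,yd/s
    T=d['camera_from_world']; Rm=T[:3,:3]; o=-Rm.T@T[:3,3]
    r=Rm.T@np.array([x,-y,-1.]); return o,r/np.linalg.norm(r)
def onz(d,u,v,z):
    o,r=ray(d,u,v); return o+r*(z-o[2])/r[2]
def tri(*obs):
    A=np.zeros((3,3));b=np.zeros(3)
    for d,u,v in obs:
        o,r=ray(d,u,v);P=np.eye(3)-np.outer(r,r);A+=P;b+=P@o
    p=np.linalg.solve(A,b); e=[np.linalg.norm((np.eye(3)-np.outer(ray(d,u,v)[1],ray(d,u,v)[1]))@(p-ray(d,u,v)[0])) for d,u,v in obs]
    return p,e
def proj(d,p):
    T=d['camera_from_world'];c=T[:3,:3]@np.array(p)+T[:3,3];x=c[0]/-c[2];y=-c[1]/-c[2];s=1+float(d['k1'])*(x*x+y*y);M=d['mtx']
    return np.array([M[0,0]*x*s+M[0,2],M[1,1]*y*s+M[1,2]])
E
python3 - <<'E'
from h import *
np.set_printoptions(precision=4,suppress=True)
s=ctrl.get_state();print(s,ctrl.tcp_to_grasp)
print(R.from_rotvec(s['tool_rot']).as_matrix())
for n in ['scene','top','wrist']:
    d=snap(n,n+'0');T=d['camera_from_world'];print(n,-T[:3,:3].T@T[:3,3],T[:3,:3],d['mtx'],d['k1'])
E
```

```text
pics
{'time': 0.0, 'joint_positions': array([-1.1299,  0.3218, -0.0701,  1.4517,  0.0226,  1.3708, -0.0569]), 'qd': array([ 0.0012, -0.0008, -0.0013,  0.0002, -0.0001, -0.0006, -0.0004]), 'joint_torque': array([ -0.0001, -49.1273,  -0.4036, -31.2542,  -0.0637,   0.0434,
         0.0002]), 'position': array([0.2689, 0.5912, 0.2215]), 'tool_rot': array([-1.3825, -0.8882,  0.8908]), 'ft_force': array([0.0297, 1.0829, 0.2714]), 'torque': array([ 0.0331, -0.0131, -0.0106]), 'grip_width': 0.9975414909702063} -0.0187
[[ 0.4139 -0.0007 -0.9103]
 [ 0.9103 -0.0018  0.4139]
 [-0.0019 -1.     -0.0001]]
scene [ 0.0734 -0.5254  0.6702] [[ 0.7564 -0.6537  0.0219]
 [ 0.3985  0.4871  0.7771]
 [-0.5187 -0.5791  0.629 ]] [[354.1138   0.     258.6224]
 [  0.     354.1138 194.707 ]
 [  0.       0.       1.    ]] -0.11238181566679523
top [0.2965 0.016  1.2466] [[ 0.0345 -0.9994  0.0036]
 [ 0.9749  0.0344  0.2201]
 [-0.2201 -0.0041  0.9755]] [[460.165    0.     254.3284]
 [  0.     460.165  188.494 ]
 [  0.       0.       1.    ]] -0.05928655985721452
wrist [0.1959 0.6261 0.3848] [[ 0.4144  0.9101 -0.0009]
 [-0.8701  0.3959 -0.2936]
 [-0.2669  0.1224  0.9559]] [[299.9937   0.     256.046 ]
 [  0.     299.9937 193.608 ]
 [  0.       0.       1.    ]] -0.03892742649780312
```

View pics/scene0.png

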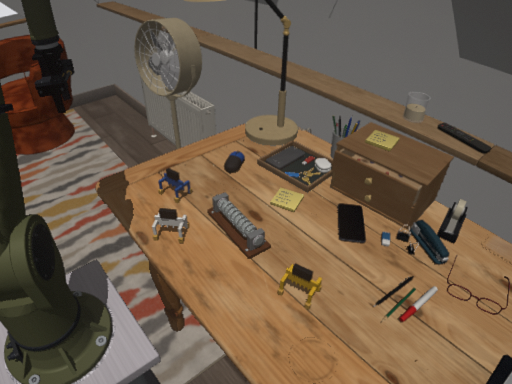

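View pics/top0.png

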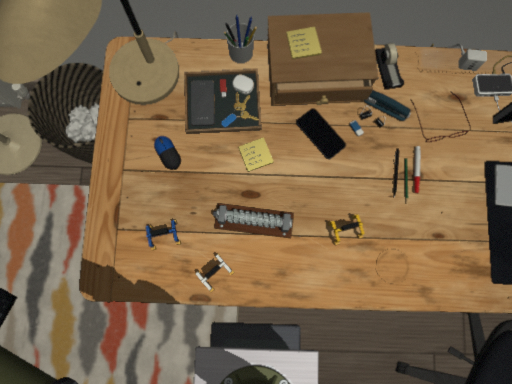

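View pics/wrist0.png

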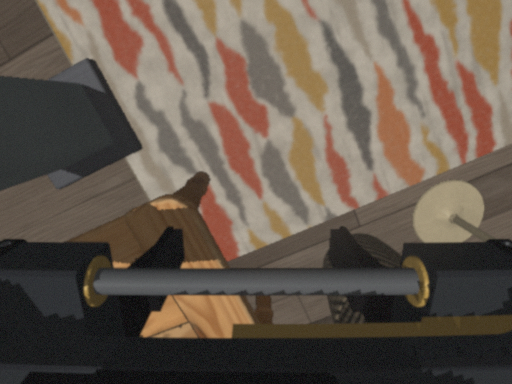

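The top view shows the blue gauge at about (162,232), a white decoy at (213,270), the yellow gauge at (347,228) and the spindle at (254,220). I'll zoom in.

```bash
python3 - <<'E'
import cv2,numpy as np
t=cv2.imread('pics/top0.png');s=cv2.imread('pics/scene0.png')
def c(im,x,y,w,h,k):return cv2.resize(im[y:y+h,x:x+w],None,fx=k,fy=k,interpolation=cv2.INTER_CUBIC)
a=c(t,140,195,160,60,5)
cv2.imwrite('pics/zt.png',a)
cv2.imwrite('pics/zs.png',c(s,150,160,130,100,6))
E
```

```text
(no output)
```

View pics/zt.png

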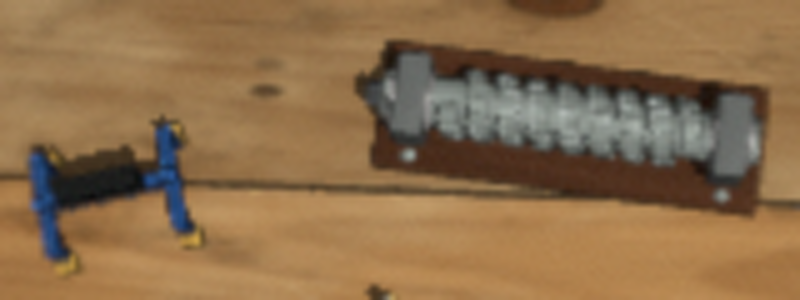

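View pics/zs.png

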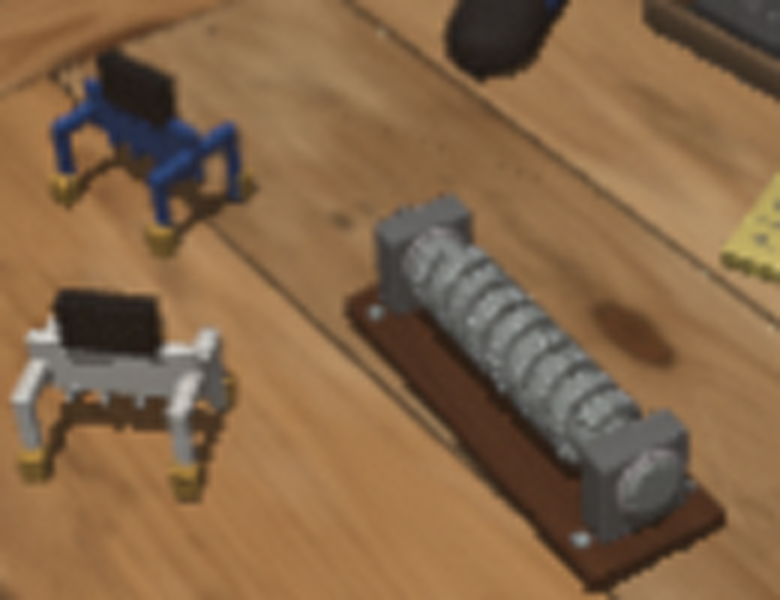

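```bash
python3 - <<'E'
from h import *
np.set_printoptions(precision=4,suppress=True)
t=load('top0');s=load('scene0')
T=lambda u,v:(t,140+u/5,195+v/5)
S=lambda u,v:(s,150+u/6,160+v/6)
print('tab',tri(T(98,185),S(137,90)))
print('tab corners z.08',[onz(*T(*p),.08)[:2] for p in [(55,195),(141,177)]])
print('feet',[onz(*T(*p),.003)[:2] for p in [(65,265),(192,240),(176,130),(50,155)]])
c=[onz(*T(*p),.012) for p in [(390,42),(768,88),(755,212),(372,165)]]
print('base',c,np.mean(c,0)); 
d=c[1]-c[0]+c[2]-c[3];print(np.degrees(np.arctan2(d[1],d[0])),np.linalg.norm(d)/2)
print('yellow',onz(t,347,228,.07),'white',onz(t,213,270,.07))
print('base sc',[onz(*S(*p),.012) for p in [(345,300),(725,515)]])
E
```

```text
tab (array([0.4397, 0.2619, 0.0629]), [np.float64(9.711718398587418e-05), np.float64(9.711718398577987e-05)])
tab corners z.08 [array([0.4316, 0.28  ]), array([0.4424, 0.2367])]
feet [array([0.4028, 0.289 ]), array([0.4189, 0.2211]), array([0.4785, 0.234 ]), array([0.4623, 0.302 ])]
base [array([0.5299, 0.1189, 0.012 ]), array([ 0.5117, -0.0879,  0.012 ]), array([ 0.4438, -0.082 ,  0.012 ]), array([0.462 , 0.1251, 0.012 ])] [0.4868 0.0185 0.012 ]
-95.02706189427342 0.20779107866341895
yellow [ 0.466  -0.2217  0.07  ] white [0.3474 0.118  0.07  ]
base sc [array([0.4608, 0.1198, 0.012 ]), array([ 0.5062, -0.0935,  0.012 ])]
```

Emit:
{"api": "drive_tool", "payload": {"increments": "-22 0 -28 0 0;-23 0 -29 0 0;-23 0 -29 0 0;-23 0 -29 0 0;-23 0 -29 0 0;-23 0 -29 0 0;-23 0 -29 0 0;-23 0 -29 0 0;-23 0 -30 0 0;-23 0 -30 0 0;0 0 0 10.4 0;0 0 0 10.4 0;0 0 0 10.4 0;0 0 0 10.4 0;0 0 0 10.4 0;0 0 0 0 0;0 0 0 0 0", "squeeze": 20}}

```text
time: 2.28
position: [0.4391, 0.2627, 0.2225]
tool_rot: [-1.563, -0.188, 0.188]
ft_force: [-0.2, 0.0, 0.9]
grip_width: 0.998
```

```bash
python3 - <<'E'
from h import *
np.set_printoptions(precision=4,suppress=True)
s=ctrl.get_state();print(s['time'],s['position'],s['ft_force'],s['joint_positions']);print(R.from_rotvec(s['tool_rot']).as_matrix())
d=snap('wrist','w1')
im=cv2.imread('pics/w1.png');cv2.imwrite('pics/w1z.png',cv2.resize(im[20:260,100:420],None,fx=2.5,fy=2.5,interpolation=cv2.INTER_CUBIC))
E
```

```text
2.275 [0.4391 0.2627 0.2225] [-0.2005  0.0258  0.8613] [-0.7666  0.0239  0.179   1.7955 -0.0044  1.3227 -0.3472]
[[ 0.9715 -0.0001 -0.2371]
 [ 0.2371 -0.0001  0.9715]
 [-0.0001 -1.     -0.0001]]
```

View pics/w1z.png

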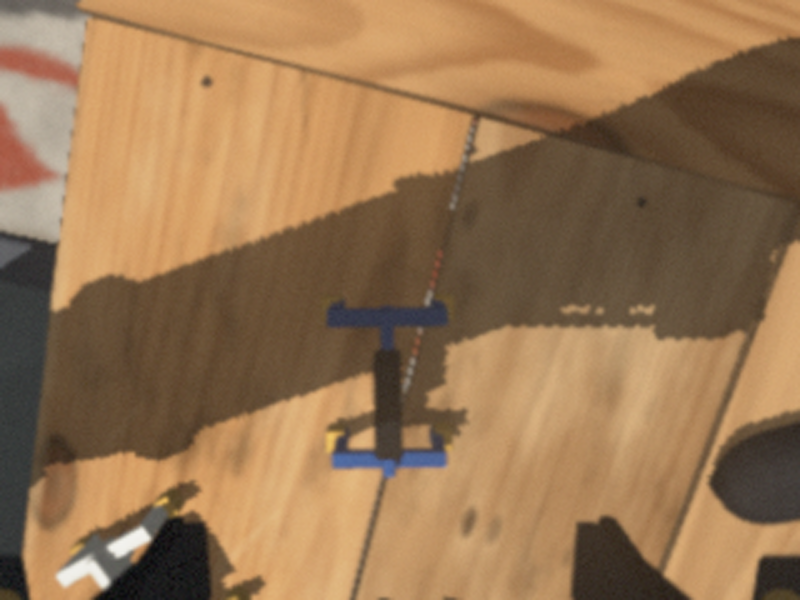

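The gauge is nearly vertical in the wrist view: tab top runs from about (255,160) to (255,203) px, and the decoy is at lower left.

```bash
python3 - <<'E'
from h import *
np.set_printoptions(precision=4,suppress=True)
w=load('w1');t=load('top0');sc=load('scene0')
W=lambda u,v:(w,100+u/2.5,20+v/2.5)
T=lambda u,v:(t,140+u/5,195+v/5)
S=lambda u,v:(sc,150+u/6,160+v/6)
a,b=onz(*W(387.5,350),.082),onz(*W(388.5,460),.082)
print(a,b,(a+b)/2,np.linalg.norm(a-b),np.degrees(np.arctan2(*(a-b)[[1,0]])))
print(tri(W(387,350),T(50,195)),tri(W(388,460),T(141,177)))
# triangulate tab top centre: wrist (388,405), scene (137,75)
print(tri(W(388,405),S(137,75)),tri(W(388,405),S(137,75),T(98,183)))
# yoke ends (top outer) in wrist -> direction across
for p,q in [((328,317),(447,317)),((333,459),(446,459))]:
  A,B=onz(*W(*p),.05),onz(*W(*q),.05);print(A,B,np.linalg.norm(A-B),np.degrees(np.arctan2(*(B-A)[[1,0]])),(A+B)/2)
E
```

```text
[0.433  0.2868 0.082 ] [0.4447 0.2407 0.082 ] [0.4389 0.2638 0.082 ] 0.04762193050662687 104.15117544363147
(array([0.433 , 0.2847, 0.0703]), [np.float64(0.0003582678105092412), np.float64(0.0003582678105091303)]) (array([0.4442, 0.2379, 0.0735]), [np.float64(0.0009471170296017687), np.float64(0.0009471170296018405)])
(array([0.44  , 0.2614, 0.0718]), [np.float64(0.0006950183360570374), np.float64(0.0006950183360571325)]) (array([0.4398, 0.2609, 0.0718]), [np.float64(0.0008497750470243935), np.float64(0.0007867223904495439), np.float64(0.0007115309185202312)])
[0.405  0.2892 0.05  ] [0.4567 0.3018 0.05  ] 0.05322098316914985 13.686070864031926 [0.4309 0.2955 0.05  ]
[0.4216 0.2242 0.05  ] [0.4736 0.2369 0.05  ] 0.05345090595416422 13.68076617267871 [0.4476 0.2305 0.05  ]
```

Emit:
{"api": "drive_tool", "payload": {"increments": "0 30 0 0 0;0 40 0 0 0;0 40 0 0 0;0 30 0 0 0;0 20 0 0 0;0 11 0 0 0;0 0 0 0 0;0 0 0 0 255;0 0 0 0 255;0 0 0 0 255;0 0 0 0 255;0 0 0 0 255;0 0 0 0 255;0 0 0 0 255;0 0 0 0 255", "squeeze": 30}}

```text
time: 4.2
position: [0.4392, 0.2628, 0.0516]
tool_rot: [-1.563, -0.186, 0.186]
ft_force: [-1.4, 1.4, 0.6]
grip_width: 0.172
```

Emit:
{"api": "drive_tool", "payload": {"increments": "0 0 0 0 255;0 0 0 0 255;0 -5 0 0 255;0 -15 0 0 255;0 -30 0 0 255;0 -30 0 0 255;0 -30 0 0 255;0 -20 0 0 255;0 0 0 0 255;0 0 0 0 255"}}

```text
time: 5.45
position: [0.4388, 0.2625, 0.1811]
tool_rot: [-1.563, -0.185, 0.186]
ft_force: [0.2, -0.4, -1.0]
grip_width: 0.136
```

```bash
python3 - <<'E'
from h import *
np.set_printoptions(precision=4,suppress=True)
s=ctrl.get_state();print(s)
for n in ['scene','top','wrist']: snap(n,n+'2')
im=cv2.imread('pics/scene2.png');t=cv2.imread('pics/top2.png')
a=cv2.resize(im[130:260,140:280],(560,520),interpolation=cv2.INTER_CUBIC)
cv2.imwrite('pics/s2z.png',a)
cv2.imwrite('pics/t2z.png',cv2.resize(t[195:255,140:300],None,fx=5,fy=5,interpolation=cv2.INTER_CUBIC))
E
```

```text
{'time': 5.45, 'joint_positions': array([-0.766 ,  0.0502,  0.181 ,  1.8529, -0.0095,  1.24  , -0.3457]), 'qd': array([ 0.0003,  0.0132, -0.0005,  0.0125, -0.0028,  0.0016,  0.0012]), 'joint_torque': array([  0.0233, -33.7702,   0.3632, -31.4982,  -0.0624,  -0.0222,
        -0.0012]), 'position': array([0.4388, 0.2625, 0.1811]), 'tool_rot': array([-1.5631, -0.1851,  0.1861]), 'ft_force': array([ 0.2017, -0.371 , -0.9515]), 'torque': array([-0.086 ,  0.0414,  0.0083]), 'grip_width': 0.13578778009916267}
```

View pics/s2z.png

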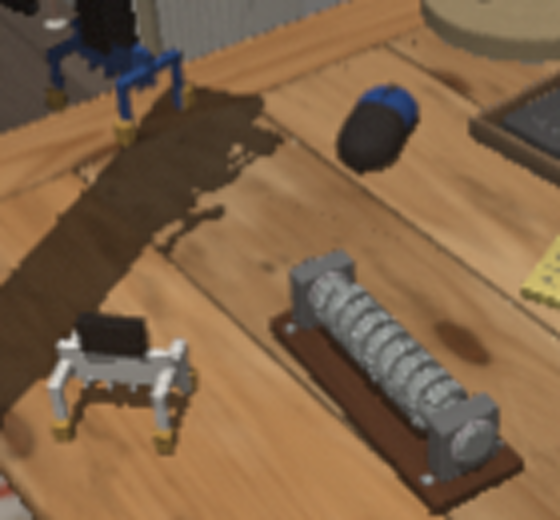

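View pics/wrist2.png

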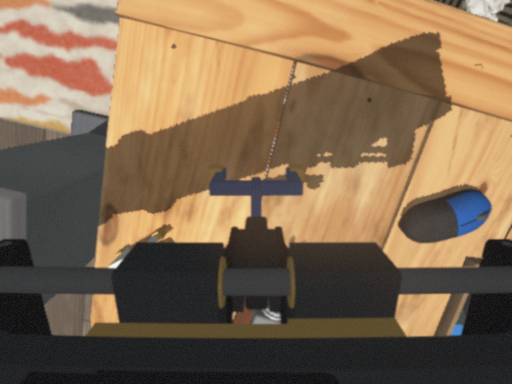

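Emit:
{"api": "drive_tool", "payload": {"increments": "0 0 0 6.2 255;0 0 0 6.3 255;0 0 0 6.2 255;4 0 -20 0 255;8 0 -40 0 255;9 0 -43 0 255;9 0 -43 0 255;9 0 -43 0 255;9 0 -43 0 255;9 0 -43 0 255;8 0 -40 0 255;5 0 -22 0 255;0 0 0 0 255;0 0 0 0 255;0 0 0 0 255"}}

```text
time: 7.48
position: [0.4784, -0.0779, 0.1814]
tool_rot: [-1.569, 0.069, -0.068]
ft_force: [0.0, -0.2, -2.0]
grip_width: 0.136
```

```bash
python3 - <<'E'
from h import *
np.set_printoptions(precision=4,suppress=True)
s=ctrl.get_state();print(s['time'],s['position'],s['ft_force']);print(R.from_rotvec(s['tool_rot']).as_matrix())
d=snap('wrist','w3')
im=cv2.imread('pics/w3.png');cv2.imwrite('pics/w3z.png',cv2.resize(im[20:260,120:400],None,fx=2.5,fy=2.5,interpolation=cv2.INTER_CUBIC))
E
```

```text
7.475 [ 0.4784 -0.0779  0.1814] [ 0.0194 -0.1867 -1.9904]
[[ 0.9962 -0.0004  0.0873]
 [-0.0873  0.0004  0.9962]
 [-0.0004 -1.      0.0004]]
```

View pics/w3z.png

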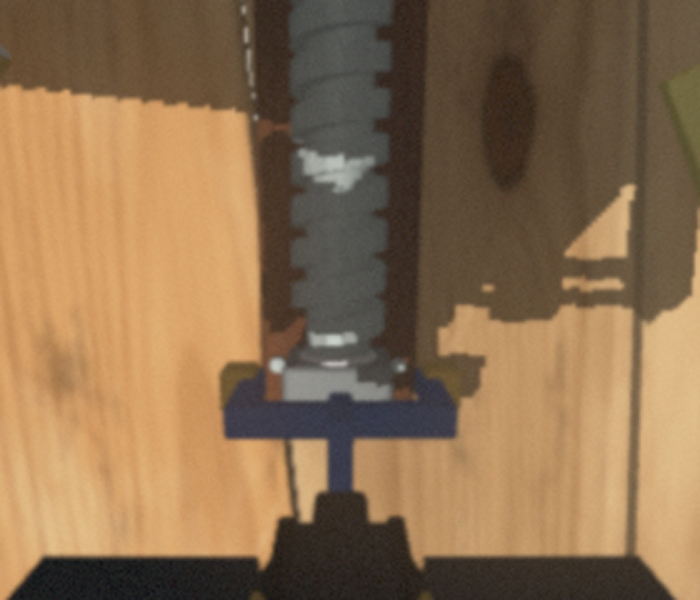

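```bash
python3 - <<'E'
from h import *
im=cv2.imread('pics/w3.png')[18:165,225:290]
l=cv2.cvtColor(im,cv2.COLOR_BGR2LAB);l[...,0]=cv2.createCLAHE(4,(2,2)).apply(l[...,0]);im=cv2.cvtColor(l,cv2.COLOR_LAB2BGR)
b=cv2.resize(im,None,fx=4,fy=4,interpolation=cv2.INTER_CUBIC)
b=cv2.resize(im,(520,588*2),interpolation=cv2.INTER_CUBIC)
top=b[:588];bot=b[588:]
cv2.imwrite('pics/w3g.png',cv2.resize(im,None,fx=4,fy=4,interpolation=cv2.INTER_CUBIC))
from h import *
np.set_printoptions(precision=4,suppress=True)
w=load('w3');W=lambda x,y:(w,120+x/2.5,20+y/2.5)
for y,a,bb in [(20,256,428),(300,264,415)]:
  A,B=onz(*W(a,y),.012),onz(*W(bb,y),.012);print('base',A,B,(A+B)/2)
for y,a,bb in [(20,291,391),(90,291,390),(250,290,387)]:
  A,B=onz(*W(a,y),.04),onz(*W(bb,y),.04);print('spin',A,B,(A+B)/2)
A,B=onz(*W(225,402),.145),onz(*W(457,402),.145);print('yoke',A,B,(A+B)/2,np.linalg.norm(A-B))
print('screws',onz(*W(277,366),.012),onz(*W(401,368),.012))
print('block',onz(*W(283,370),.058),onz(*W(393,370),.058))
E
```

```text
base [0.4588 0.0784 0.012 ] [0.5275 0.0724 0.012 ] [0.4932 0.0754 0.012 ]
base [ 0.4492 -0.0331  0.012 ] [ 0.5154 -0.039   0.012 ] [ 0.4823 -0.036   0.012 ]
spin [0.4739 0.071  0.04  ] [0.5105 0.0677 0.04  ] [0.4922 0.0693 0.04  ]
spin [0.4714 0.0471 0.04  ] [0.5084 0.0438 0.04  ] [0.4899 0.0454 0.04  ]
spin [ 0.4648 -0.0114  0.04  ] [ 0.5031 -0.0148  0.04  ] [ 0.4839 -0.0131  0.04  ]
yoke [ 0.4499 -0.0451  0.145 ] [ 0.5135 -0.0507  0.145 ] [ 0.4817 -0.0479  0.145 ] 0.063806115129556
screws [ 0.4516 -0.0631  0.012 ] [ 0.5073 -0.0689  0.012 ]
block [ 0.4585 -0.0556  0.058 ] [ 0.5012 -0.0594  0.058 ]
```

View pics/w3g.png

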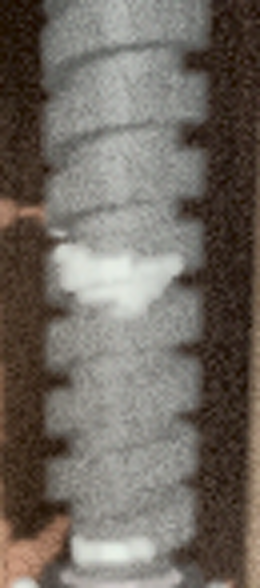

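```bash
python3 - <<'E'
from h import *
w=load('w3');g=cv2.GaussianBlur(cv2.cvtColor(w['img'],cv2.COLOR_RGB2GRAY).astype(float),(0,0),.6)
mid=np.array([.487,.0185]);th=np.radians(84.6)
ya=np.array([np.cos(th),np.sin(th)]);xa=np.array([np.sin(th),-np.cos(th)])
for lx,z in [(-17.5,40),(-16,46),(17,40),(16,46),(0,58.5),(-6,57.5),(6,57.5)]:
  out=[]
  for y in np.arange(-56,57,1.):
    p=mid+xa*lx/1e3+ya*y/1e3;uv=proj(w,[p[0],p[1],z/1e3])
    out.append(g[int(round(uv[1])),int(round(uv[0]))] if 0<=uv[1]<384 else -1)
  o=np.array(out); print(lx,z); 
  ph=np.arange(-56,57)%16
  m=[np.median(o[(ph==k)&(np.arange(-56,57)<50)&(o>=0)]).round() for k in range(16)]
  print(' '.join(f'{int(v)}' for v in o)); print('phase',m)
E
```

```text
-17.5 40
58 64 73 78 78 78 78 77 77 79 78 74 65 57 56 57 59 63 70 76 80 79 80 80 79 80 80 79 76 68 59 55 57 62 69 74 78 80 78 79 79 80 82 82 79 72 63 57 57 64 69 73 76 76 74 75 75 75 76 76 77 73 65 56 62 72 75 73 74 76 77 77 75 74 74 73 72 69 63 58 56 63 66 69 70 71 72 73 73 72 73 74 74 70 64 58 57 60 64 67 67 69 70 71 74 73 72 72 71 71 66 62 59
phase [np.float64(76.0), np.float64(76.0), np.float64(78.0), np.float64(75.0), np.float64(75.0), np.float64(70.0), np.float64(64.0), np.float64(57.0), np.float64(58.0), np.float64(64.0), np.float64(69.0), np.float64(74.0), np.float64(76.0), np.float64(77.0), np.float64(77.0), np.float64(77.0)]
-16 46
57 59 64 76 81 80 80 80 80 79 81 80 77 69 60 55 56 57 63 72 78 81 80 81 83 82 82 81 79 71 61 56 58 62 70 74 79 82 81 80 81 81 81 83 81 74 67 58 58 65 70 76 79 81 82 83 84 85 85 107 114 107 84 69 74 85 81 73 74 76 78 79 80 81 81 80 75 72 64 61 63 69 69 70 71 73 74 77 76 76 76 77 74 71 67 65 66 68 69 69 70 72 74 75 75 75 75 73 72 72 71 67 66
phase [np.float64(81.0), np.float64(81.0), np.float64(82.0), np.float64(81.0), np.float64(78.0), np.float64(
[... 2725 characters left out ...]
float64(83.0), np.float64(82.0), np.float64(84.0)]
6 57.5
81 79 79 78 79 80 80 78 82 84 84 83 82 83 82 83 82 81 80 80 81 81 81 82 84 84 83 82 83 82 83 82 81 79 80 82 83 83 83 81 82 83 84 83 83 83 83 82 83 94 108 126 140 143 144 149 155 147 122 96 85 82 82 82 82 81 82 82 82 82 80 78 82 83 80 80 80 81 81 81 81 81 80 80 80 83 79 77 78 80 81 81 79 79 80 79 79 79 80 80 79 78 76 74 80 81 82 80 80 81 79 80 80
phase [np.float64(83.0), np.float64(84.0), np.float64(84.0), np.float64(83.0), np.float64(83.0), np.float64(83.0), np.float64(83.0), np.float64(83.0), np.float64(82.0), np.float64(82.0), np.float64(80.0), np.float64(81.0), np.float64(81.0), np.float64(83.0), np.float64(81.0), np.float64(79.0)]
```

Emit:
{"api": "drive_tool", "payload": {"increments": "0 0 0 0.4 255;0 0 15 0 255;-1 0 25 0 255;0 0 30 0 255;0 0 20 0 255;0 0 10 0 255;0 20 0 0 255;0 16 0 0 255;0 0 0 0 255;0 0 0 0 255;0 0 0 0 255"}}

```text
time: 8.9
position: [0.4879, 0.0204, 0.1463]
tool_rot: [-1.569, 0.075, -0.077]
ft_force: [0.5, -0.4, -0.9]
grip_width: 0.138
```

```bash
cat > look.py <<'E'
from h import *
import sys
np.set_printoptions(precision=4,suppress=True)
k=sys.argv[1]
s=ctrl.get_state();print(s['time'],s['position'],s['ft_force'],s['torque'],np.degrees(np.arctan2(*R.from_rotvec(s['tool_rot']).as_matrix()[[1,0],2])))
ims=[]
for n,(x,y,a,b) in dict(scene=(170,130,130,130),top=(195,190,110,60),wrist=(150,120,210,120)).items():
    snap(n,n+k); im=cv2.imread(f'pics/{n}{k}.png')[y:y+b,x:x+a]
    ims.append(cv2.resize(im,(int(a*(3 if n=='top' else 290/b)),int(b*(3 if n=='top' else 290/b))),interpolation=cv2.INTER_CUBIC))
C=np.zeros((580,800,3),np.uint8)
C[:290,:ims[0].shape[1]]=ims[0]; C[:ims[1].shape[0],300:300+ims[1].shape[1]]=ims[1]; C[290:580,:ims[2].shape[1]]=ims[2][:,:800]
cv2.imwrite(f'pics/look{k}.png',C)
E
python3 look.py 4
```

```text
8.9 [0.4879 0.0204 0.1463] [ 0.5252 -0.3557 -0.8698] [-0.0782  0.0172 -0.034 ] 84.42758125243073
```

View pics/look4.png

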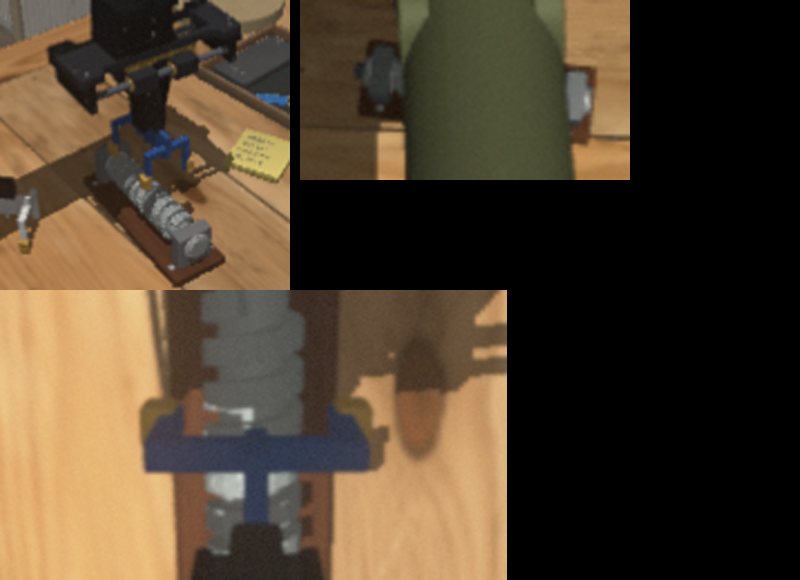

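Emit:
{"api": "drive_tool", "payload": {"increments": "-1.3 10 0.5 0 255;0 15 0 0 255;0 14 0 0 255;0 8 0 0 255;0 4 0 0 255;0 0 0 0 255;0 0 0 0 255;0 0 0 0 255"}}

```text
time: 10.05
position: [0.4865, 0.0212, 0.095]
tool_rot: [-1.569, 0.075, -0.077]
ft_force: [-0.5, 0.0, -0.8]
grip_width: 0.135
```

```bash
python3 look.py 5
```

```text
10.05 [0.4865 0.0212 0.095 ] [-0.4528  0.0374 -0.8385] [-0.0784  0.0047 -0.0401] 84.44542970710744
```

View pics/look5.png

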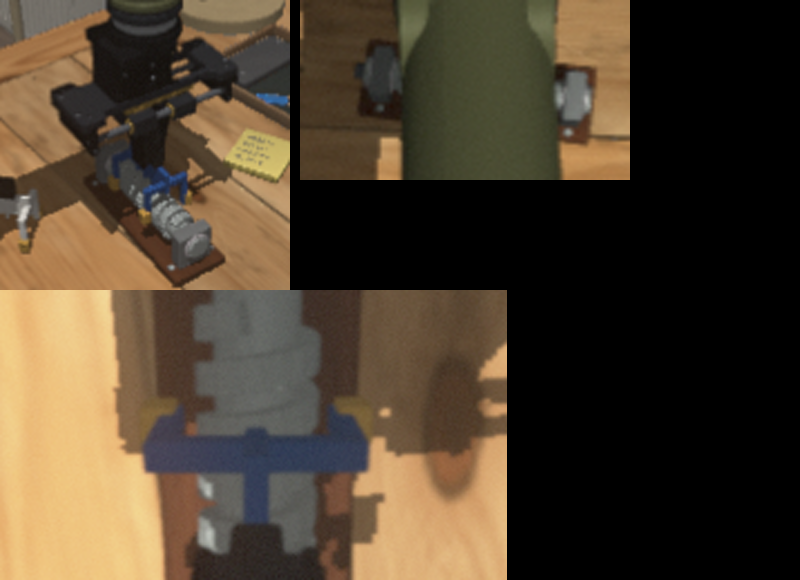

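Emit:
{"api": "drive_tool", "payload": {"increments": "0 2 0 0 255;0 2 0 0 255;0 1 0 0 255;0 1 0 0 255;0 0 0 0 255;0 0.5 0 0 255;0 0 0 0 255;0 0 0 0 255"}}

```text
time: 11.2
position: [0.4861, 0.0211, 0.0881]
tool_rot: [-1.569, 0.076, -0.076]
ft_force: [-0.6, 0.7, -1.2]
grip_width: 0.136
```

Emit:
{"api": "drive_tool", "payload": {"increments": "0 0.5 0 0 255;0 0 0 0 255;0 0 0 0 255"}}

```text
time: 11.58
position: [0.4861, 0.0211, 0.0876]
tool_rot: [-1.569, 0.076, -0.076]
ft_force: [0.7, 0.0, -0.7]
grip_width: 0.136
```

Emit:
{"api": "drive_tool", "payload": {"increments": "0 0.5 0 0 255;0 0 0 0 255;0 0 0 0 255"}}

```text
time: 11.95
position: [0.4861, 0.0211, 0.0871]
tool_rot: [-1.569, 0.076, -0.076]
ft_force: [-0.1, -0.7, -1.1]
grip_width: 0.135
```

Emit:
{"api": "drive_tool", "payload": {"increments": "0 0.5 0 0 255;0 0 0 0 255;0 0 0 0 255"}}

```text
time: 12.32
position: [0.4861, 0.0211, 0.0866]
tool_rot: [-1.569, 0.076, -0.076]
ft_force: [0.3, -0.8, -1.8]
grip_width: 0.134
```

Emit:
{"api": "drive_tool", "payload": {"increments": "0 0.5 0 0 255;0 0 0 0 255;0 0 0 0 255"}}

```text
time: 12.7
position: [0.4861, 0.0211, 0.0861]
tool_rot: [-1.569, 0.076, -0.076]
ft_force: [-0.3, -0.3, -0.1]
grip_width: 0.139
```

Emit:
{"api": "drive_tool", "payload": {"increments": "0 0.5 0 0 255;0 0 0 0 255;0 0 0 0 255"}}

```text
time: 13.08
position: [0.4861, 0.0211, 0.0856]
tool_rot: [-1.569, 0.076, -0.076]
ft_force: [-0.9, 0.2, -0.9]
grip_width: 0.135
```

Emit:
{"api": "drive_tool", "payload": {"increments": "0 0.5 0 0 255;0 0 0 0 255;0 0 0 0 255"}}

```text
time: 13.45
position: [0.4861, 0.0211, 0.0851]
tool_rot: [-1.569, 0.076, -0.076]
ft_force: [-0.4, -0.2, -0.7]
grip_width: 0.139
```

Emit:
{"api": "drive_tool", "payload": {"increments": "0 0.5 0 0 255;0 0 0 0 255;0 0 0 0 255"}}

```text
time: 13.82
position: [0.4861, 0.0211, 0.0845]
tool_rot: [-1.569, 0.076, -0.076]
ft_force: [-0.4, 0.2, -1.1]
grip_width: 0.137
```

Emit:
{"api": "drive_tool", "payload": {"increments": "0 0.5 0 0 255;0 0 0 0 255;0 0 0 0 255"}}

```text
time: 14.2
position: [0.4861, 0.0211, 0.0841]
tool_rot: [-1.569, 0.076, -0.076]
ft_force: [-0.1, -0.2, -0.5]
grip_width: 0.132
```

Emit:
{"api": "drive_tool", "payload": {"increments": "0 0.5 0 0 255;0 0 0 0 255;0 0 0 0 255"}}

```text
time: 14.58
position: [0.4861, 0.0211, 0.0836]
tool_rot: [-1.569, 0.076, -0.076]
ft_force: [0.5, 0.1, -0.4]
grip_width: 0.134
```

Emit:
{"api": "drive_tool", "payload": {"increments": "0 0.5 0 0 255;0 0 0 0 255;0 0 0 0 255"}}

```text
time: 14.95
position: [0.4861, 0.0211, 0.083]
tool_rot: [-1.569, 0.076, -0.076]
ft_force: [0.7, 0.4, -0.7]
grip_width: 0.134
```

Emit:
{"api": "drive_tool", "payload": {"increments": "0 0.4 0 0 255;0 0 0 0 255;0 0 0 0 255"}}

```text
time: 15.32
position: [0.4861, 0.0211, 0.0827]
tool_rot: [-1.569, 0.076, -0.076]
ft_force: [0.2, -0.9, -0.4]
grip_width: 0.137
```

Emit:
{"api": "drive_tool", "payload": {"increments": "0 0.4 0 0 255;0 0 0 0 255;0 0 0 0 255"}}

```text
time: 15.7
position: [0.4862, 0.0211, 0.0824]
tool_rot: [-1.569, 0.076, -0.076]
ft_force: [-0.4, 0.5, -0.1]
grip_width: 0.137
```

Emit:
{"api": "drive_tool", "payload": {"increments": "0 0.4 0 0 255;0 0 0 0 255;0 0 0 0 255"}}

```text
time: 16.08
position: [0.4863, 0.0212, 0.0823]
tool_rot: [-1.569, 0.076, -0.076]
ft_force: [-2.5, -0.4, 5.4]
grip_width: 0.133
```

Contact came at TCP z 0.0823, against 0.0826 expected for home and 0.0881 on the crests. I'll press slightly more.

Emit:
{"api": "drive_tool", "payload": {"increments": "0 0.2 0 0 255;0 0 0 0 255;0 0 0 0 255;0 0 0 0 255"}}

```text
time: 16.58
position: [0.4863, 0.0212, 0.0822]
tool_rot: [-1.569, 0.076, -0.076]
ft_force: [-3.0, -0.4, 6.9]
grip_width: 0.135
```

```bash
python3 look.py 6
```

```text
16.575 [0.4863 0.0212 0.0822] [-2.9812 -0.3916  6.857 ] [-0.1307  0.6765 -0.0343] 84.44642302807287
```

View pics/look6.png

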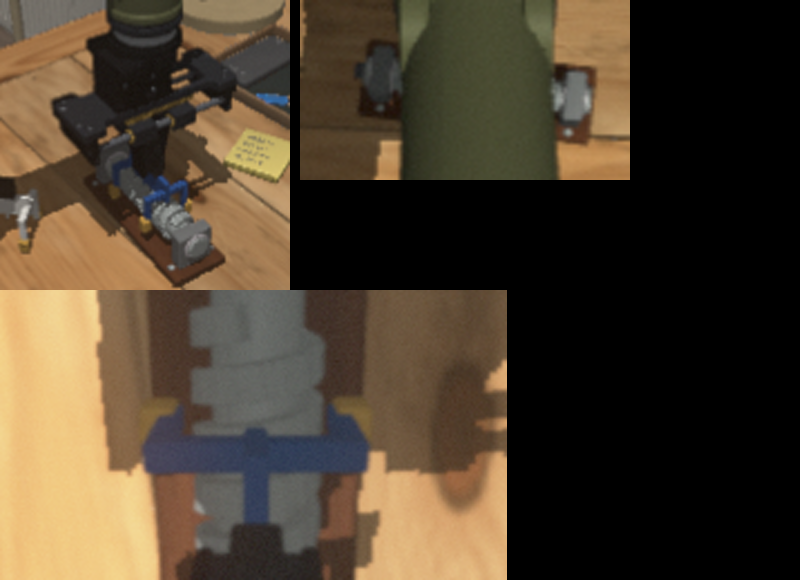

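Emit:
{"api": "drive_tool", "payload": {"increments": "-0.4 0 0 0 255;0 0 0 0 255;0 0 0 0 255;0 0 0 0 255"}}

```text
time: 17.23
position: [0.4862, 0.0212, 0.0822]
tool_rot: [-1.569, 0.075, -0.077]
ft_force: [-0.9, 0.2, 4.8]
grip_width: 0.134
```

Emit:
{"api": "drive_tool", "payload": {"increments": "0 0.3 0 0 255;0 0 0 0 255;0 0 0 0 255;0 0 0 0 255;0 0 0 0 255;0 0 0 0 255;0 0 0 0 255;0 0 0 0 255"}}

```text
time: 18.23
position: [0.4863, 0.0212, 0.0822]
tool_rot: [-1.569, 0.075, -0.077]
ft_force: [-2.1, -0.1, 7.1]
grip_width: 0.136
```

Emit:
{"api": "drive_tool", "payload": {"increments": "0 0.3 0 0 255;0 0 0 0 255;0 0 0 0 255;0 0 0 0 255;0 0 0 0 255;0 0 0 0 255;0 0 0 0 255;0 0 0 0 255;0 0 0 0 255"}}

```text
time: 19.35
position: [0.4863, 0.0212, 0.0822]
tool_rot: [-1.569, 0.075, -0.077]
ft_force: [-2.5, -1.2, 9.8]
grip_width: 0.137
```

```bash
python3 -c "
from h import *
for _ in range(1): s=ctrl.get_state();print(s['ft_force'],s['torque'],s['position'])"
```

```text
[-2.53370015 -1.19971205  9.78124644] [-0.19519587  0.7284835   0.00220725] [0.48633626 0.02117437 0.0821988 ]
```

Pressed at about 10 N for over a second. Now I'll ease off, release and retreat straight up.

Emit:
{"api": "drive_tool", "payload": {"increments": "0 -0.6 0 0 255;0 0 0 0 255;0 0 0 0 190;0 0 0 0 120;0 0 0 0 60;0 0 0 0 0;0 0 0 0 0;0 0 0 0 0;0 -10 0 0 0;0 -20 0 0 0;0 -40 0 0 0;0 -40 0 0 0;0 -30 0 0 0;0 0 0 0 0;0 0 0 0 0"}}

```text
time: 21.22
position: [0.4853, 0.0211, 0.2213]
tool_rot: [-1.569, 0.077, -0.076]
ft_force: [0.3, 0.7, -0.9]
grip_width: 0.999
```

```bash
python3 look.py 7
```

```text
21.225 [0.4853 0.0211 0.2213] [ 0.2921  0.6895 -0.8687] [-0.0756  0.0612  0.0474] 84.44736082732993
```

View pics/look7.png

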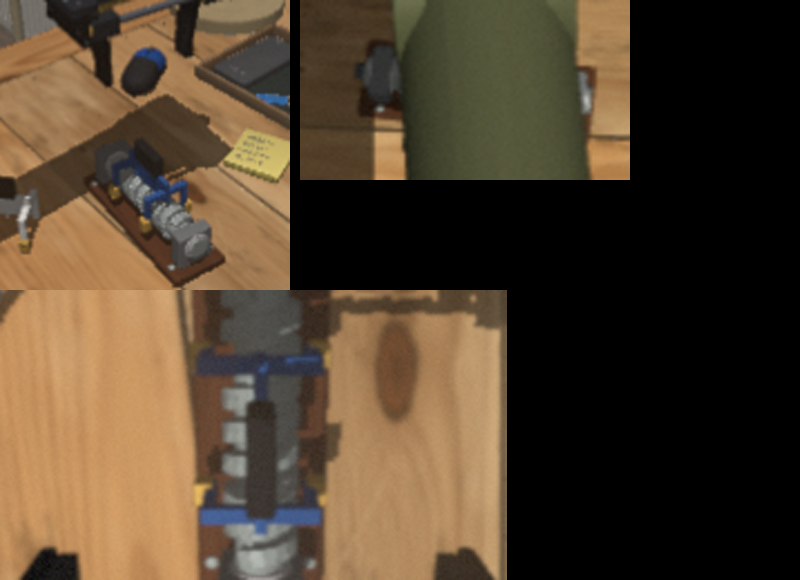

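The gauge sits astride the spindle, upright and aligned. I'll zoom in to check flatness.

```bash
python3 - <<'E'
from h import *
im=cv2.imread('pics/scene7.png')[185:255,205:285];cv2.imwrite('pics/z7.png',cv2.resize(im,(686,600),interpolation=cv2.INTER_CUBIC))
im=cv2.imread('pics/wrist7.png')[140:240,220:300];cv2.imwrite('pics/z7w.png',cv2.resize(im,(480,600),interpolation=cv2.INTER_CUBIC))
E
```

```text
(no output)
```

View pics/z7.png

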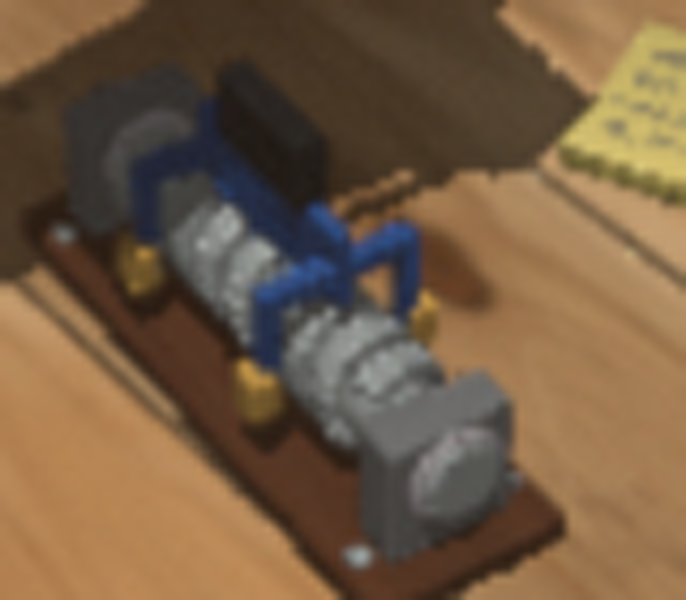

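View pics/z7w.png

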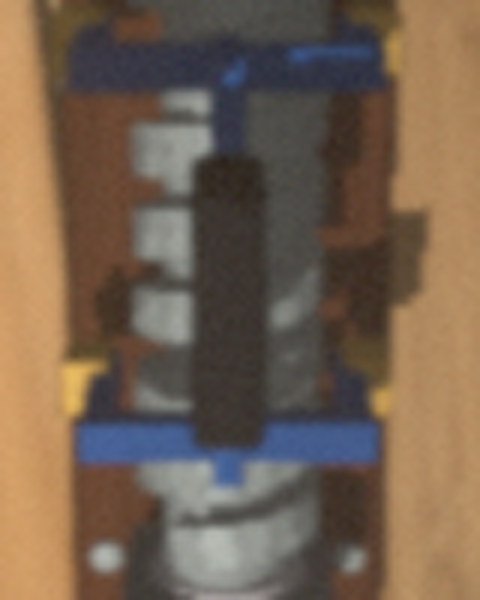

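```bash
python3 - <<'E'
from h import *
np.set_printoptions(precision=4,suppress=True)
s=load('scene7');w=load('wrist7');k=686/80
S=lambda x,y:(s,205+x/k,185+y/k); W=lambda x,y:(w,220+x/6,140+y/6)
for n,a,b in [('tab far',(237,68),(229,158)),('tab near',(315,143),(229,442)),('foot far L',(140,245),None),('yokeNearR',(410,232),(377,430)),('yokeNearL',(262,290),(78,430)),('yokeFarL',(140,160),(66,60))]:
  if b: print(n,*tri(S(*a),W(*b)))
# predicted tab top ends if home: z=.053+.06=.113
m=np.array([.487,.0185]);th=np.radians(84.5);y=np.array([np.cos(th),np.sin(th)])
for z in(.113,.1185):
 for c in (22,-22):
  p=m+y*(3+c)/1e3;q=proj(s,[*p,z]);print(z,c,(q-[205,185])*k)
for f,t in (('scene0','scene7'),('top0','top7')):
  a=load(f)['img'].astype(int);b=load(t)['img'].astype(int)
  d=np.abs(a-b).max(2); 
  if f[0]=='s':
    for n,(x,y0,x2,y2) in dict(phone=(330,198,372,246),notes=(265,185,308,215),eraser=(378,230,395,246),yellow=(270,258,325,308),mouse=(220,145,250,176)).items(): print(n,np.mean(d[y0:y2,x:x2]))
E
```

```text
tab far [0.4911 0.0433 0.1049] [np.float64(0.001994129249986499), np.float64(0.0019941292499864737)]
tab near [ 0.4857 -0.0023  0.1086] [np.float64(0.0008674471383269114), np.float64(0.0008674471383268503)]
yokeNearR [ 0.5112 -0.0166  0.0701] [np.float64(0.00019992852592586727), np.float64(0.00019992852592582222)]
yokeNearL [ 0.4579 -0.011   0.0737] [np.float64(0.0016218910246275072), np.float64(0.0016218910246274892)]
yokeFarL [0.4641 0.0569 0.0749] [np.float64(0.001710238110157197), np.float64(0.0017102381101572375)]
0.113 22 [224.9553  49.8559]
0.113 -22 [306.378  129.2635]
0.1185 22 [224.4576  35.1908]
0.1185 -22 [306.1841 114.4428]
phone 7.823412698412699
notes 17.35891472868217
eraser 11.139705882352942
yellow 11.409090909090908
mouse 12.296774193548387
```

Both ends are level and consistent with home, and the gripper is clear. Handing in.

```bash
python3 -c "
from h import *
print(workorder.close_job()); print(ctrl.get_state()['time'])"
```

```text
the job is handed in; nothing more can be done
None
the job is handed in; nothing more can be done
```

The blue gauge is sitting on the spindle, apparently fully home in the grooves, and the job is handed in. I used about 21 s of the 61 s.

**What I did:** I lifted the gauge and set it astride near the middle of the thread. I worked out from the wrist picture where the grooves lay on top. It went straight in, so I did not have to feel along the spindle. I pressed it at about 7–10 N for roughly 3 s; the highest force I read was 9.8 N. Then I eased off, let go and moved up 14 cm.

**Checks that agreed:**
- First contact came with the tool at z = 0.0823 m. Home was expected at 0.0826 m and riding on the crests at 0.0881 m.
- The last pictures show the gauge upright and in line with the spindle, with its middle about 2 mm from the spindle's middle.

**Checks that disagreed or were weak:**
- **Height by camera:** the tab's top ends measured 0.105 m and 0.109 m, below the 0.113 m expected. The pick-up measurement also read low, by about 10 mm. This confirms the gauge is not on the crests, but shows level only to within a few millimetres.
- **Side force:** there was 2–3 N sideways while pressing. I took it to be friction, and shifting the tool 0.4 mm sideways eased it.
- **Bystanders:** the arm never came near them, and I saw no sign that they moved. The before-and-after picture comparison was not conclusive.

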